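# Sieve the nuts out of the sockets and pack the socket case

## Task

Pick up the sieve of mixed hardware by its handle, hold it level just over the aluminium tray and shake it side to side until every small nut has dropped into the tray (do not pick nuts out of the sieve with the fingers), then set the sieve back flat on the middle of its rubber mat. After that move every socket from the sieve into the black case and lower the case's lid until it is fully shut, leaving the wrench, bottle and screwdriver alone.

Things in the scene. Friction and masses are not known exactly. Their poses are not given: they have to be found in the camera images.
- sieve_handle (a point): Grip centre of the sieve's handle: an upright wooden block 16 mm thick (x), 50 mm wide (y), from 4 to 72 mm above the sieve's underside, joined by a low tongue, 34 mm of free space between block and sieve frame. This point is on the block's centre line, 52 mm above the sieve's underside and 126 mm from its centre. Axes as the sieve's: x from handle to sieve, z up.
- sieve_floor (a point): Middle of the sieve's floor, on its upper face, 4 mm above the underside; axes as at the handle. Steel box, 167 (x) by 136 (y) mm, inside 159 by 128, 24 mm high, 0.2 kg. Two solid 18 mm lands run along x at y = +-21 mm; elsewhere openings 24 mm long by 24 to 30 mm wide between 3 mm bars. Nuts lie on the lands until shaken off along y (friction about 0.35); sockets cannot pass.
- mat: Flat rubber mat, 210 x 210 x 4 mm, fixed to the bench; the sieve stands on it at the start. Origin: centre of its underside.
- tray: Open aluminium catch tray, 240 x 240 mm outside, 35 mm high, walls and floor 4 mm, fixed to the bench. Origin: centre of its underside, z up.
- case: Open black plastic box of the socket case, 140 (x) by 240 (y) mm outside, 55 mm high, walls and floor 5 mm, fixed to the bench. Origin: centre of its underside, z up; the lid is hinged on its +x rim (the side away from the tray and the mat).
- case_hinge (a point): Middle of the lid's hinge line, on the case's +x rim, 55 mm above the bench; the line runs along the case's y; axes as the case's.
- case_lid (a joint): Angle of the case's lid, a flat plate 140 mm from hinge to free edge, 240 mm wide, 6 mm thick, without knob: 0 is shut (flat on the rim), 1.57 stands upright, up to 1.95 leans back outwards. A friction hinge: it stays where it is left; about 3 N at the free edge moves it.
- lid_edge (a point): Middle of the lid's free edge, on its outer face (the one that is on top when it is shut).
- socket1_mid (a point): Centre of a plain steel drive socket, a cylinder of 36 mm diameter and 36 mm height, 50 g, its z along the axis; three to five of the sockets are present (an absent one has no pose).
- socket2_mid (a point): Centre of a plain steel drive socket, a cylinder of 36 mm diameter and 36 mm height, 50 g, its z along the axis; three to five of the sockets are present (an absent one has no pose).
- socket3_mid (a point): Centre of a plain steel drive socket, a cylinder of 36 mm diameter and 36 mm height, 50 g, its z along the axis; three to five of the sockets are present (an absent one has no pose).
- socket4_mid (a point): Centre of a plain steel drive socket, a cylinder of 36 mm diameter and 36 mm height, 50 g, its z along the axis; three to five of the sockets are present (an absent one has no pose).
- socket5_mid (a point): Centre of a plain steel drive socket, a cylinder of 36 mm diameter and 36 mm height, 50 g, its z along the axis; three to five of the sockets are present (an absent one has no pose).
- nut1_mid (a point): Centre of a steel hex nut, 18 mm across and 8 mm thick, 11 g, its z along the axis; three to six of the nuts are present (an absent one has no pose).
- nut2_mid (a point): Centre of a steel hex nut, 18 mm across and 8 mm thick, 11 g, its z along the axis; three to six of the nuts are present (an absent one has no pose).
- nut3_mid (a point): Centre of a steel hex nut, 18 mm across and 8 mm thick, 11 g, its z along the axis; three to six of the nuts are present (an absent one has no pose).
- nut4_mid (a point): Centre of a steel hex nut, 18 mm across and 8 mm thick, 11 g, its z along the axis; three to six of the nuts are present (an absent one has no pose).
- nut5_mid (a point): Centre of a steel hex nut, 18 mm across and 8 mm thick, 11 g, its z along the axis; three to six of the nuts are present (an absent one has no pose).
- nut6_mid (a point): Centre of a steel hex nut, 18 mm across and 8 mm thick, 11 g, its z along the axis; three to six of the nuts are present (an absent one has no pose).
- wrench: Bystander: a wrench lying on the bench beyond the work. Leave it alone.
- oil: Bystander: a small closed grey bottle, 56 mm wide and 130 mm tall, at the left of the work. Leave it alone.
- screwdriver: Bystander: a screwdriver lying on the bench beyond the work. Leave it alone.

How it is judged:
On the way, in this order (a step that is already met when the one before it is completed fails the run):
1. the sieve, with nuts still in it, is held level over the tray, its floor clear of the tray's rim (horizontal distance between sieve_floor and tray below 0.06 m and height (world z) of sieve_floor above 0.045 m and angle between sieve_floor's own z axis and vertical below 0.3 rad and ((x of nut1_mid in the frame of sieve_floor between -0.0795 and 0.0795 m and y of nut1_mid in the frame of sieve_floor between -0.064 and 0.064 m and z of nut1_mid in the frame of sieve_floor between 0 and 0.03 m) or (x of nut2_mid in the frame of sieve_floor between -0.0795 and 0.0795 m and y of nut2_mid in the frame of sieve_floor between -0.064 and 0.064 m and z of nut2_mid in the frame of sieve_floor between 0 and 0.03 m) or (x of nut3_mid in the frame of sieve_floor between -0.0795 and 0.0795 m and y of nut3_mid in the frame of sieve_floor between -0.064 and 0.064 m and z of nut3_mid in the frame of sieve_floor between 0 and 0.03 m) or (x of nut4_mid in the frame of sieve_floor between -0.0795 and 0.0795 m and y of nut4_mid in the frame of sieve_floor between -0.064 and 0.064 m and z of nut4_mid in the frame of sieve_floor between 0 and 0.03 m) or (x of nut5_mid in the frame of sieve_floor between -0.0795 and 0.0795 m and y of nut5_mid in the frame of sieve_floor between -0.064 and 0.064 m and z of nut5_mid in the frame of sieve_floor between 0 and 0.03 m) or (x of nut6_mid in the frame of sieve_floor between -0.0795 and 0.0795 m and y of nut6_mid in the frame of sieve_floor between -0.064 and 0.064 m and z of nut6_mid in the frame of sieve_floor between 0 and 0.03 m))), for 0.1 s.
2. every nut lies in the tray and the sieve is back flat on its mat (x of nut1_mid in the frame of tray between -0.116 and 0.116 m and y of nut1_mid in the frame of tray between -0.116 and 0.116 m and z of nut1_mid in the frame of tray between 0 and 0.034 m and x of nut2_mid in the frame of tray between -0.116 and 0.116 m and y of nut2_mid in the frame of tray between -0.116 and 0.116 m and z of nut2_mid in the frame of tray between 0 and 0.034 m and x of nut3_mid in the frame of tray between -0.116 and 0.116 m and y of nut3_mid in the frame of tray between -0.116 and 0.116 m and z of nut3_mid in the frame of tray between 0 and 0.034 m and x of nut4_mid in the frame of tray between -0.116 and 0.116 m and y of nut4_mid in the frame of tray between -0.116 and 0.116 m and z of nut4_mid in the frame of tray between 0 and 0.034 m and x of nut5_mid in the frame of tray between -0.116 and 0.116 m and y of nut5_mid in the frame of tray between -0.116 and 0.116 m and z of nut5_mid in the frame of tray between 0 and 0.034 m and x of nut6_mid in the frame of tray between -0.116 and 0.116 m and y of nut6_mid in the frame of tray between -0.116 and 0.116 m and z of nut6_mid in the frame of tray between 0 and 0.034 m and horizontal distance between sieve_floor and mat below 0.05 m and height (world z) of sieve_floor below 0.016 m and angle between sieve_floor's own z axis and vertical below 0.06 rad), for 0.3 s.
3. every socket lies in the case (x of socket1_mid in the frame of case between -0.065 and 0.065 m and y of socket1_mid in the frame of case between -0.115 and 0.115 m and z of socket1_mid in the frame of case between 0 and 0.05 m and x of socket2_mid in the frame of case between -0.065 and 0.065 m and y of socket2_mid in the frame of case between -0.115 and 0.115 m and z of socket2_mid in the frame of case between 0 and 0.05 m and x of socket3_mid in the frame of case between -0.065 and 0.065 m and y of socket3_mid in the frame of case between -0.115 and 0.115 m and z of socket3_mid in the frame of case between 0 and 0.05 m and x of socket4_mid in the frame of case between -0.065 and 0.065 m and y of socket4_mid in the frame of case between -0.115 and 0.115 m and z of socket4_mid in the frame of case between 0 and 0.05 m and x of socket5_mid in the frame of case between -0.065 and 0.065 m and y of socket5_mid in the frame of case between -0.115 and 0.115 m and z of socket5_mid in the frame of case between 0 and 0.05 m), for 0.3 s.
4. the lid is shut (value of joint case_lid below 0.06 rad), for 0.3 s.
At the end, for the whole second after the job is handed in: Every nut lies in the tray, every socket in the case, the lid is shut (under 0.06 rad), the sieve stands flat on its mat (its centre within 50 mm of the mat's centre), and all is at rest (all of step 2 and all of step 3 and value of joint case_lid below 0.06 rad and linear speed of each of socket1, socket2, socket3, socket4, socket5, nut1, nut2, nut3, nut4, nut5, nut6, sieve below 0.02 m/s); the robot touches nothing.
It fails at once if a nut that is in the sieve is squeezed or pushed by the fingers ((contact force between the fingers and nut1 above 1 N and (x of nut1_mid in the frame of sieve_floor between -0.0795 and 0.0795 m and y of nut1_mid in the frame of sieve_floor between -0.064 and 0.064 m and z of nut1_mid in the frame of sieve_floor between 0 and 0.03 m)) or (contact force between the fingers and nut2 above 1 N and (x of nut2_mid in the frame of sieve_floor between -0.0795 and 0.0795 m and y of nut2_mid in the frame of sieve_floor between -0.064 and 0.064 m and z of nut2_mid in the frame of sieve_floor between 0 and 0.03 m)) or (contact force between the fingers and nut3 above 1 N and (x of nut3_mid in the frame of sieve_floor between -0.0795 and 0.0795 m and y of nut3_mid in the frame of sieve_floor between -0.064 and 0.064 m and z of nut3_mid in the frame of sieve_floor between 0 and 0.03 m)) or (contact force between the fingers and nut4 above 1 N and (x of nut4_mid in the frame of sieve_floor between -0.0795 and 0.0795 m and y of nut4_mid in the frame of sieve_floor between -0.064 and 0.064 m and z of nut4_mid in the frame of sieve_floor between 0 and 0.03 m)) or (contact force between the fingers and nut5 above 1 N and (x of nut5_mid in the frame of sieve_floor between -0.0795 and 0.0795 m and y of nut5_mid in the frame of sieve_floor between -0.064 and 0.064 m and z of nut5_mid in the frame of sieve_floor between 0 and 0.03 m)) or (contact force between the fingers and nut6 above 1 N and (x of nut6_mid in the frame of sieve_floor between -0.0795 and 0.0795 m and y of nut6_mid in the frame of sieve_floor between -0.064 and 0.064 m and z of nut6_mid in the frame of sieve_floor between 0 and 0.03 m))).
It fails at once if the wrench, bottle or screwdriver is moved by more than 30 mm (distance of any of wrench, oil, screwdriver from where it was at the start of the episode above 0.03 m).
Of socket1, socket2, socket3, socket4, socket5 only 3 to 5 are there at a start; the rules pass over those that are not, and their reading is None.
Of nut1, nut2, nut3, nut4, nut5, nut6 only 3 to 6 are there at a start; the rules pass over those that are not, and their reading is None.
At some moment in a run one of socket1, socket2, socket3, socket4, socket5 may be knocked a few centimetres aside while the robot is not near it.
It also fails if it takes over 210 s, if anything falls off the work surface, if the arm or the gripper's body presses on something with over 40 N, if the wrist force passes 120 N, or if a joint passes its speed limit or range.

## Robot

A 6-joint arm with a two-finger parallel gripper is mounted at the origin on the work surface. World frame = base frame: x ahead of the robot, y to its left, z up, the work surface at z = 0. Lengths are in m, angles in rad, forces in N, time in s.
With the tool pointing down it reaches from about 0.3 to 0.775 m from the base axis. Payload 14.6 kg.
Tool frame: the origin (TCP) lies at the very end of the fingers, on their centre line; the grasp point (between the pads) lies 19 mm behind it; z points along the fingers, y is the direction in which the jaws open and shut (so a half turn about z gives the same grasp; the last joint's range is limited). The gripper opens to 94 mm and grips with 3 to 60 N. Pads are 16 mm wide; open, the fingers measure 119 mm over their backs; the gripper's body (75 mm by 177 mm) begins 78 mm behind the grasp point.
Start: joints at [-0.067, 0.3, 1.521, -0, 1.321, -0.067], TCP at [0.55, -0, 0.205] pointing down, gripper open.
Joint ranges: [-3.03, 3.03], [-0.79, 2.21], [0.23, 2.52], [-1.04, 4.18], [0, 3.07], [-2.55, 2.55]. Speed limits (rad/s): [2.22, 2.22, 2.57, 3.14, 3.14, 3.14].

## Interface

Orientations are given as a unit quaternion [x, y, z, w].
In Python, from workcell import robot gives the robot as it stands.
- The arm moves only by the shell command python3 -m handwheel 'ROWS' [FORCE]. ROWS is JSON, a list of rows, each an object with "slide": the shift along the tool's x, y, z in cm, a list of three; "rotation": the turn, a rotation vector about the tool's x, y, z in degrees, a list of three; "fingers": the gripper's target within -1 to 1 (fully open at 1, half-way at 0, shut at -1). A call has 1 to 12 rows; each row is the pose to reach, as a shift and turn from the pose measured when the call began, along the tool's axes at that moment; what a row does not reach only later rows make up. A row lasts 1/10 s, in which the tool goes at most 50 mm and 8.59 degrees, less where a joint would pass 70% of its speed; a pose out of reach is approached as far as the arm can. A call with a gripper value outside its range is refused whole. The fingers move at their own pace and stop on an object; FORCE is the grip in N (left out, the last holds). Time passes only in rows, so rows that repeat a pose let the fingers close. It gives the time, the measured TCP pose, the force and the opening at its end, in the units of the state.
- robot.observe(): the state, without advancing time (a new reading comes with each control period).
- robot.camera(name): name is "scene" or "side" or "wrist"; returns (picture, depth): 400x640x3 uint8, blue, green, red; 400x640 float32, m along the optical axis (not along the pixel's ray), 0 where there is no reading.
- robot.get_calibration(name): a dict with "camera_matrix" (3x3 intrinsics, pixels), "distortion" ([k1, k2, p1, p2, k3] as OpenCV has them; the pictures are not rectified), "origin" and "attitude" of the camera in the world; the wrist camera has in their place "tool_from_camera" (4x4, takes a point from camera to tool coordinates, whose origin is the TCP and whose axes are the flange's). Camera axes: x right, y down, z forward; pixel columns grow to the right and rows downward; lengths in m; the calibration is good to about 2 mm. A picture is of the moment at which its call begins: read the wrist's pose just before it. get_calibration takes no time and is no camera call.
- robot.hand_in(): hands the job in, once; it reports no verdict.
The state is a dict: "time": time; "qpos": joint angles; "qd": joint speeds; "joint_efforts": joint torques, N m; "ee_pos": TCP position; "tool_rot": TCP orientation; "wrist_force": force on the tool from outside, world axes, zero at the start; "wrist_torque": the same for the moment, N m; "gripper_width": finger opening in m.
Only numpy, scipy, OpenCV 4.12 (cv2) and the standard library are available. Lean on these libraries where they do the work, as an engineer would, in place of code of your own. Each camera call takes 0.05 s, during which the arm holds its last target. There are 200 camera calls.

## Working session

There is one attempt and no reset: what is moved stays moved. The work goes in short steps, Python scripts to look and compute and a shell command to move; the robot and the scene stay as the last step left them, time stands still between calls to the robot, and variables do not carry over. Pictures are saved under pics/ and viewed, about 12 in all and at most 16, crops included, and the job is handed in when it is done.

```bash
mkdir -p pics; ls
cat > h.py <<'E'
import numpy as np, cv2
from scipy.spatial.transform import Rotation as R
from workcell import robot
def cam(name):
    s=robot.observe(); c=robot.get_calibration(name)
    im,d=robot.camera(name); K=np.array(c["camera_matrix"]); D=np.array(c["distortion"])
    if name=="wrist":
        T=np.eye(4);T[:3,:3]=R.from_quat(s["tool_rot"]).as_matrix();T[:3,3]=s["ee_pos"]
        T=T@np.array(c["tool_from_camera"])
    else:
        a=np.array(c["attitude"]);T=np.eye(4);T[:3,3]=c["origin"]
        T[:3,:3]=a if a.shape==(3,3) else R.from_quat(a).as_matrix()
    return im,d,K,D,T
def rays(px,K,D):
    u=cv2.undistortPoints(np.array(px,float).reshape(-1,1,2),K,D).reshape(-1,2)
    return np.c_[u,np.ones(len(u))]
def on_plane(px,z,K,D,T):
    r=rays(px,K,D)@T[:3,:3].T; o=T[:3,3]
    return o+r*((z-o[2])/r[:,2])[:,None]
def cloud(d,K,D,T):
    v,u=np.mgrid[:d.shape[0],:d.shape[1]]
    r=rays(np.stack([u,v],-1),K,D)*d.reshape(-1,1)
    P=r@T[:3,:3].T+T[:3,3]; P[d.ravel()==0]=np.nan
    return P.reshape(*d.shape,3)
E
python3 - <<'E'
from h import *
for n in ("scene","side","wrist"):
    im,d,K,D,T=cam(n); cv2.imwrite(f"pics/{n}0.png",im); np.savez(f"pics/{n}0.npz",im=im,d=d,K=K,D=D,T=T)
    print(n,T.round(3).tolist(),K[0,0],(d>0).mean())
print(robot.observe())
E
```

```text
pics
scene [[-0.556, 0.451, -0.699, 1.588], [0.831, 0.324, -0.452, 0.796], [0.022, -0.832, -0.554, 0.864], [0.0, 0.0, 0.0, 1.0]] 452.0373712215944 0.9859375
side [[0.956, -0.172, 0.236, 0.313], [-0.292, -0.587, 0.755, -0.763], [0.008, -0.791, -0.612, 0.786], [0.0, 0.0, 0.0, 1.0]] 432.9003722915683 0.99613671875
wrist [[1.0, -0.0, -0.001, 0.549], [-0.001, -0.962, -0.272, 0.079], [-0.001, 0.272, -0.962, 0.385], [0.0, 0.0, 0.0, 1.0]] 342.50027301281176 0.995734375
{'time': 0.15, 'qpos': array([-6.66016478e-02,  3.00323991e-01,  1.52142026e+00,  1.14400881e-05,
        1.32070158e+00, -6.66290479e-02]), 'qd': array([-0.00044759, -0.00184657, -0.0022212 , -0.00022297, -0.00109525,
       -0.00048104]), 'joint_efforts': array([-2.50185103e-04, -5.31960297e+01, -3.52822959e+01,  7.07691838e-02,
        2.35654798e-02, -3.66386917e-05]), 'ee_pos': array([5.49806610e-01, 1.20658701e-05, 2.05035062e-01]), 'tool_rot': array([ 7.07098032e-01,  7.07115401e-01, -2.76725376e-04, -3.24703392e-04]), 'wrist_force': array([-0.29303563,  0.51390713, -0.46913992]), 'wrist_torque': array([-0.00625728, -0.02216382,  0.02103639]), 'gripper_width': 0.09394912855828637}
```

View pics/scene0.png

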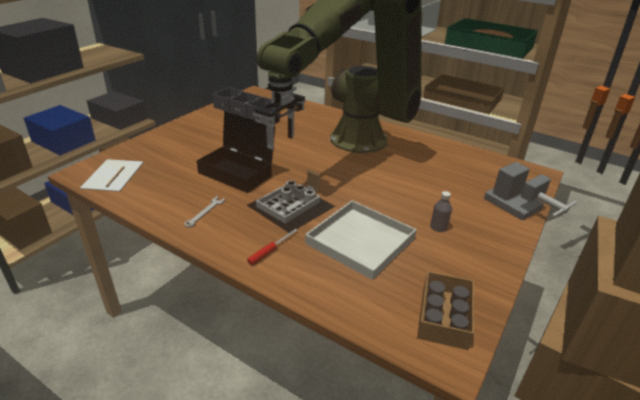

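View pics/side0.png

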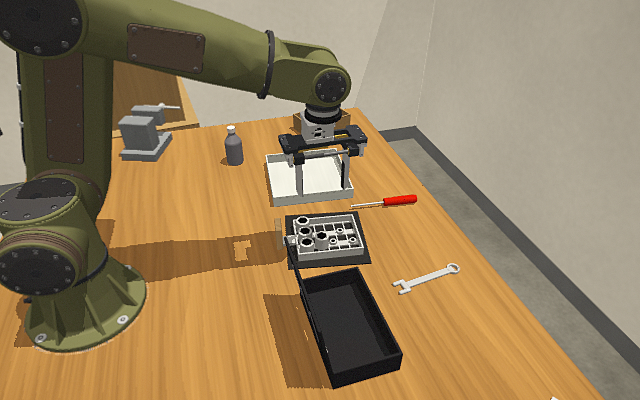

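Run:
```python
from h import *
x0,y0,s=0.1,0.6,0.0016  # col = (y0-y)/s , row=(x1-x)/s
H=np.zeros((500,700,3),np.uint8);Z=np.full((500,700),-1.)
for n in ("scene","side"):
    f=np.load(f"pics/{n}0.npz");P=cloud(f["d"],f["K"],f["D"],f["T"]).reshape(-1,3);c=f["im"].reshape(-1,3)
    ok=np.isfinite(P[:,0])&(P[:,2]<0.22)&(P[:,2]>-0.03);P=P[ok];c=c[ok]
    r=((0.9-P[:,0])/s).astype(int);q=((y0-P[:,1])/s).astype(int)
    m=(r>=0)&(r<499)&(q>=0)&(q<699)
    for a,b,z,k in zip(r[m],q[m],P[m,2],c[m]):
        for a2 in (a,a+1):
            for b2 in (b,b+1):
                if z>Z[a2,b2]: Z[a2,b2]=z;H[a2,b2]=k
for v in np.arange(0.1,0.95,0.1):
    cv2.line(H,(0,int((0.9-v)/s)),(8,int((0.9-v)/s)),(0,255,0),1); cv2.putText(H,f"{v:.1f}",(9,int((0.9-v)/s)+4),0,.4,(0,255,0),1)
for v in np.arange(-0.5,0.6,0.1):
    q=int((y0-v)/s);cv2.line(H,(q,0),(q,8),(0,255,0),1);cv2.putText(H,f"{v:.1f}",(q-8,20),0,.4,(0,255,0),1)
cv2.imwrite("pics/top.png",H)
```

```text
(no output)
```

View pics/top.png

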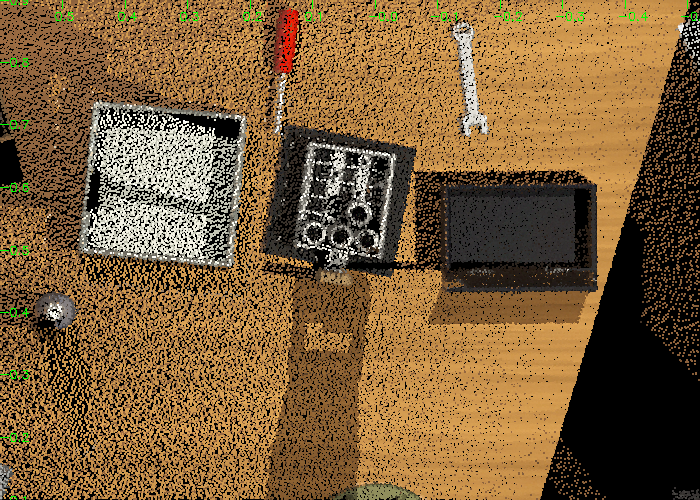

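View pics/wrist0.png

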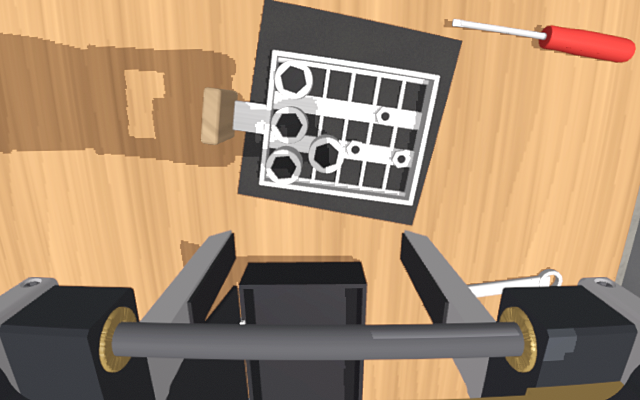

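Run:
```python
from h import *
C={}
for n in ("scene","side","wrist"):
    f=np.load(f"pics/{n}0.npz");C[n]=(f["im"],cloud(f["d"],f["K"],f["D"],f["T"]),f)
def box(n,z0,z1,xr,yr,extra=None):
    im,P,f=C[n]
    m=(P[...,2]>z0)&(P[...,2]<z1)&(P[...,0]>xr[0])&(P[...,0]<xr[1])&(P[...,1]>yr[0])&(P[...,1]<yr[1])
    if extra is not None: m&=extra(im)
    m=cv2.morphologyEx(m.astype(np.uint8),cv2.MORPH_OPEN,np.ones((2,2)))>0
    return P[m]
def rect(n,*a,**k):
    p=box(n,*a,**k)
    if len(p)<5: print(n,len(p));return
    r=cv2.minAreaRect(p[:,:2].astype(np.float32)*1000); print(n,len(p),np.round(r[0],1),np.round(r[1],1),round(r[2],1),"z",np.percentile(p[:,2],[5,50,95]).round(4))
print("tray rim")
for n in C: rect(n,.028,.045,(.4,.75),(.2,.5))
print("sieve rim")
br=lambda im: im.min(2)>120
for n in C: rect(n,.02,.034,(.46,.68),(-.06,.16),extra=br)
print("handle top")
for n in C: rect(n,.066,.085,(.42,.50),(0,.12))
print("mat")
gr=lambda im:(im.max(2)<95)&((im.max(2).astype(int)-im.min(2))<12)
for n in C: rect(n,-.004,.010,(.44,.72),(-.07,.2),extra=gr)
print("case")
dk=lambda im:im.max(2)<80
for n in C: rect(n,.048,.063,(.40,.65),(-.4,-.08),extra=dk)
print("lid")
for n in C:
    p=box(n,.08,.24,(.38,.52),(-.4,-.06),extra=dk)
    if len(p)>30:
        c=p.mean(0);u,s,v=np.linalg.svd(p-c);print(n,len(p),c.round(4),v[2].round(3),p.min(0).round(3),p.max(0).round(3))
print("sockets/nuts tops wrist")
im,P,f=C["wrist"]
from itertools import product
```

```text
tray rim
scene 561 [565.5 357.1] [266.1 328.8] 84.3 z [nan nan nan]
side 446 [544.6 254.4] [546.2 348.5] 80.9 z [nan nan nan]
wrist 0
sieve rim
scene 0
side 218 [579.   56.1] [157.  189.5] 82.8 z [nan nan nan]
wrist 3598 [506.5 125.3] [0. 0.] 0.0 z [nan nan nan]
handle top
scene 55 [415.7  48.2] [127.7  39.3] 30.0 z [0.0618 0.0715 0.0759]
side 98 [464.5 103. ] [133.6  14.9] 77.8 z [-0.0004  0.0755  0.078 ]
wrist 1117 [445.7  57.7] [68.  22.1] 60.6 z [nan nan nan]
mat
scene 15 [561.4  22.2] [37.7 73.5] 7.0 z [-0.001   0.0053  0.0277]
side 1495 [501.2  35.9] [407.1 177.2] 49.9 z [nan nan nan]
wrist 19593 [579.5  57.8] [209.6 208.6] 79.2 z [nan nan nan]
case
scene 329 [ 495.  -225.1] [244.  225.7] 89.7 z [nan nan nan]
side 867 [ 591.7 -251.7] [307.3 120. ] 59.4 z [nan nan nan]
wrist 1737 [ 522.7 -148.4] [156.1 351.1] 1.3 z [nan nan nan]
lidTraceback (most recent call last):
  File "<stdin>", line 32, in <module>
    u, s, vh = gufunc(a, signature=signature)
               ~~~~~~^^^^^^^^^^^^^^^^^^^^^^^^
    raise LinAlgError("SVD did not converge")
numpy.linalg.LinAlgError: SVD did not converge
```

```bash
cat > m.py <<'E'
from h import *
C={}
for n in ("scene","side","wrist"):
    f=np.load(f"pics/{n}0.npz");C[n]=(f["im"],cloud(f["d"],f["K"],f["D"],f["T"]),f)
def box(n,z0,z1,xr,yr,extra=None):
    im,P,f=C[n]
    m=(P[...,2]>z0)&(P[...,2]<z1)&(P[...,0]>xr[0])&(P[...,0]<xr[1])&(P[...,1]>yr[0])&(P[...,1]<yr[1])
    if extra is not None: m&=extra(im)
    p=P[m]
    if len(p)<20: return p
    from scipy.spatial import cKDTree
    t=cKDTree(p[:,:2]);k=np.array([len(x) for x in t.query_ball_point(p[:,:2],.012)])
    return p[k>=4]
def rect(n,*a,**k):
    p=box(n,*a,**k)
    if len(p)<5: print(n,len(p));return
    r=cv2.minAreaRect(p[:,:2].astype(np.float32)*1000); print(n,len(p),np.round(r[0],1),np.round(r[1],1),round(r[2],1),"z",np.percentile(p[:,2],[5,50,95]).round(4))
E
python3 - <<'E'
from m import *
print("tray rim")
for n in ("scene","side"): rect(n,.030,.042,(.4,.75),(.2,.49))
print("sieve rim")
br=lambda im: im.min(2)>120
for n in C: rect(n,.023,.034,(.47,.68),(-.06,.16),extra=br)
print("handle top")
for n in C: rect(n,.070,.085,(.42,.50),(0,.12),extra=lambda im:im[...,2]>im[...,0]+30.)
print("case")
dk=lambda im:im.max(2)<80
for n in C: rect(n,.050,.060,(.40,.65),(-.4,-.08),extra=dk)
print("lid")
for n in C:
    p=box(n,.08,.24,(.38,.52),(-.4,-.06),extra=dk)
    if len(p)>30:
        c=p.mean(0);u,s,v=np.linalg.svd(p-c,full_matrices=False);print(n,len(p),c.round(4),v[2].round(3),np.percentile(p,1,axis=0).round(3),np.percentile(p,99,axis=0).round(3),s)
im,P,f=C["wrist"]
cv2.imwrite("pics/crop.png",cv2.resize(im[30:230,190:450],None,fx=3,fy=3,interpolation=cv2.INTER_CUBIC)[:600,:780])
E
```

```text
tray rim
scene 472 [605.2 341.3] [243.8 248.6] 83.8 z [0.0306 0.0333 0.0371]
side 405 [558.1 347. ] [253.4 339.4] 83.9 z [0.0306 0.0344 0.038 ]
sieve rim
scene 3
side 283 [578.4  49.4] [141.3 172.2] 81.8 z [0.026  0.0284 0.0309]
wrist 2820 [578.4  48.4] [137.1 168.4] 81.9 z [0.0247 0.0285 0.03  ]
handle top
scene 44 [456.2  68. ] [50.4 19.9] 85.7 z [0.0705 0.0733 0.076 ]
side 91 [454.9  61.9] [49.4 15.8] 82.0 z [0.0729 0.0762 0.0787]
wrist 1056 [453.5  66.2] [50.2 17. ] 82.4 z [0.073  0.0763 0.0778]
case
scene 292 [ 531.3 -227.2] [247.9 153. ] 89.5 z [0.0504 0.0533 0.0583]
side 796 [ 532.4 -232.6] [146.1 242.1] 0.3 z [0.0507 0.0553 0.0575]
wrist 1539 [ 531.4 -193.2] [142.9 166.4] 1.6 z [0.051  0.0555 0.0569]
lid
scene 1357 [ 0.4481 -0.2374  0.1353] [0.984 0.009 0.176] [ 0.436 -0.346  0.081] [ 0.462 -0.117  0.192] [2.33151196 1.22487547 0.10935379]
side 637 [ 0.4418 -0.2701  0.1669] [0.988 0.016 0.152] [ 0.435 -0.353  0.082] [ 0.458 -0.12   0.194] [1.8363422  0.83577481 0.04673009]
wrist 3031 [ 0.449  -0.1584  0.1323] [-0.986 -0.016 -0.167] [ 0.439 -0.233  0.081] [ 0.459 -0.113  0.188] [2.11797247 1.261278   0.0334094 ]
```

View pics/crop.png

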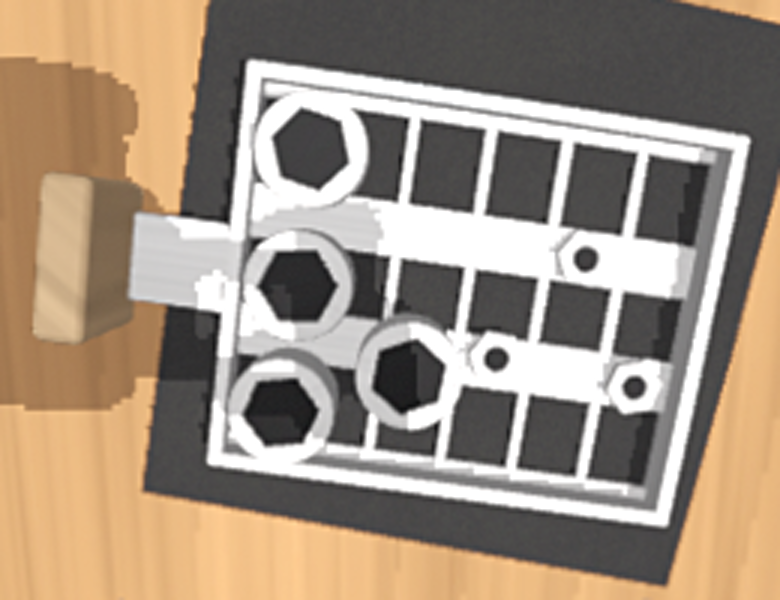

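Overview: four sockets at the handle end and three nuts on the lands; the sieve centre is (0.578, 0.048) with yaw −8.1°, and the handle is at (0.4535, 0.066), which matches the 126 mm given. The tray is at about (0.604, 0.340). The lid stands up at x ≈ 0.45. Now I approach the handle.

```bash
python3 -m handwheel '[{"slide":[3.3,-4.8,0],"rotation":[0,0,4],"fingers":0},{"slide":[6.6,-9.65,0],"rotation":[0,0,8.1],"fingers":0},{"slide":[6.6,-9.65,4],"rotation":[0,0,8.1],"fingers":0},{"slide":[6.6,-9.65,8],"rotation":[0,0,8.1],"fingers":0},{"slide":[6.6,-9.65,8],"rotation":[0,0,8.1],"fingers":0},{"slide":[6.6,-9.65,8],"rotation":[0,0,8.1],"fingers":0},{"slide":[6.6,-9.65,8],"rotation":[0,0,8.1],"fingers":0}]' 60
python3 - <<'E'
from h import *
im,d,K,D,T=cam("wrist"); P=cloud(d,K,D,T)
m=(P[...,2]>.070)&(P[...,2]<.085)&(im[...,2]>im[...,0]+30.)&(abs(P[...,0]-.45)<.05)&(abs(P[...,1]-.06)<.06)
p=P[m]; print(len(p)); 
if len(p)>10: print(cv2.minAreaRect(p[:,:2].astype(np.float32)*1000),np.median(p[:,2]))
s=robot.observe();print(s["ee_pos"],R.from_quat(s["tool_rot"]).as_matrix().round(3).tolist(),s["gripper_width"])
E
```

```text
time: 0.85
ee_pos: [0.4544, 0.0659, 0.1269]
tool_rot: [0.755, 0.655, 0.001, 0.0]
wrist_force: [0.8, -0.8, -0.1]
gripper_width: 0.0478
1455
((453.51055908203125, 66.4132308959961), (49.30867385864258, 15.895995140075684), 81.32553100585938) 0.07648546144981264
[0.45433655 0.06583537 0.12680923] [[0.141, 0.99, 0.002], [0.99, -0.141, 0.0], [0.0, 0.002, -1.0]] 0.04725302694875909
```

```bash
python3 -m handwheel '[{"slide":[0,0,4],"rotation":[0,0,0],"fingers":0},{"slide":[0,0,7],"rotation":[0,0,0],"fingers":0},{"slide":[0,0,9],"rotation":[0,0,0],"fingers":0},{"slide":[0,0,9],"rotation":[0,0,0],"fingers":0},{"slide":[0,0,9],"rotation":[0,0,0],"fingers":-1},{"slide":[0,0,9],"rotation":[0,0,0],"fingers":-1},{"slide":[0,0,9],"rotation":[0,0,0],"fingers":-1},{"slide":[0,0,9],"rotation":[0,0,0],"fingers":-1},{"slide":[0,0,9],"rotation":[0,0,0],"fingers":-1}]' 60
python3 -m handwheel '[{"slide":[0,0,-1],"rotation":[0,0,0],"fingers":-1},{"slide":[0,0,-3],"rotation":[0,0,0],"fingers":-1},{"slide":[0,0,-6],"rotation":[0,0,0],"fingers":-1},{"slide":[0,0,-8],"rotation":[0,0,0],"fingers":-1},{"slide":[0,0,-8],"rotation":[0,0,0],"fingers":-1},{"slide":[0,0,-8],"rotation":[0,0,0],"fingers":-1}]'
```

```text
time: 1.8
ee_pos: [0.4547, 0.0659, 0.0374]
tool_rot: [0.755, 0.655, 0.001, 0.001]
wrist_force: [-3.3, -0.1, 6.4]
gripper_width: 0.0155
time: 2.4
ee_pos: [0.4541, 0.0659, 0.1169]
tool_rot: [0.755, 0.655, 0.001, 0.0]
wrist_force: [-0.2, -0.4, -5.1]
gripper_width: 0.0155
```

```bash
python3 -m handwheel '[{"slide":[0.5,0,0],"rotation":[0,0,0],"fingers":-1},{"slide":[1.5,-0.1,0],"rotation":[0,0,0],"fingers":-1},{"slide":[3,-0.2,0],"rotation":[0,0,0],"fingers":-1},{"slide":[5,-0.3,0],"rotation":[0,0,0],"fingers":-1},{"slide":[7,-0.4,0],"rotation":[0,0,0],"fingers":-1},{"slide":[9,-0.5,0],"rotation":[0,0,0],"fingers":-1},{"slide":[11,-0.6,0],"rotation":[0,0,0],"fingers":-1},{"slide":[13,-0.7,0],"rotation":[0,0,0],"fingers":-1},{"slide":[14.5,-0.8,0],"rotation":[0,0,0],"fingers":-1},{"slide":[15.5,-0.8,0],"rotation":[0,0,0],"fingers":-1},{"slide":[16,-0.8,0],"rotation":[0,0,0],"fingers":-1}]'
python3 -m handwheel '[{"slide":[0.5,0,0],"rotation":[0,0,0],"fingers":-1},{"slide":[1.5,-0.1,0],"rotation":[0,0,0],"fingers":-1},{"slide":[3,-0.2,0],"rotation":[0,0,0],"fingers":-1},{"slide":[5,-0.3,0],"rotation":[0,0,0],"fingers":-1},{"slide":[7,-0.4,0],"rotation":[0,0,0],"fingers":-1},{"slide":[9,-0.5,0],"rotation":[0,0,0],"fingers":-1},{"slide":[11,-0.6,0],"rotation":[0,0,0],"fingers":-1},{"slide":[12.3,-0.7,0],"rotation":[0,0,0],"fingers":-1},{"slide":[13.1,-0.8,0],"rotation":[0,0,0],"fingers":-1},{"slide":[13.3,-0.8,0],"rotation":[0,0,0],"fingers":-1},{"slide":[13.3,-0.8,0],"rotation":[0,0,0],"fingers":-1},{"slide":[13.3,-0.8,0],"rotation":[0,0,0],"fingers":-1}]'
python3 - <<'E'
from h import *
im,d,K,D,T=cam("side"); im2=cam("wrist")[0]
cv2.imwrite("pics/over.png",np.vstack([cv2.resize(im2,(480,300)),cv2.resize(im[100:260,200:440],(480,300))]))
P=cloud(d,K,D,T)
m=(P[...,2]>.06)&(P[...,2]<.13)&(abs(P[...,0]-.6)<.14)&(abs(P[...,1]-.34)<.12)&(im.min(2)>120)
p=P[m];print(len(p),p.mean(0),np.percentile(p[:,2],[5,50,95]));r=cv2.minAreaRect(p[:,:2].astype(np.float32)*1000);print(r)
E
```

```text
time: 3.5
ee_pos: [0.4687, 0.2262, 0.1166]
tool_rot: [0.755, 0.656, 0.0, 0.0]
wrist_force: [-0.3, -0.7, -4.5]
gripper_width: 0.0161
time: 4.7
ee_pos: [0.4795, 0.3585, 0.1167]
tool_rot: [0.755, 0.655, 0.0, 0.0]
wrist_force: [-0.3, 0.2, -4.5]
gripper_width: 0.0156
658 [0.5986497  0.33815874 0.10240511] [0.0856976  0.10086209 0.12457845]
((588.1261596679688, 340.50384521484375), (144.38165283203125, 202.78594970703125), 82.76936340332031)
```

View pics/over.png

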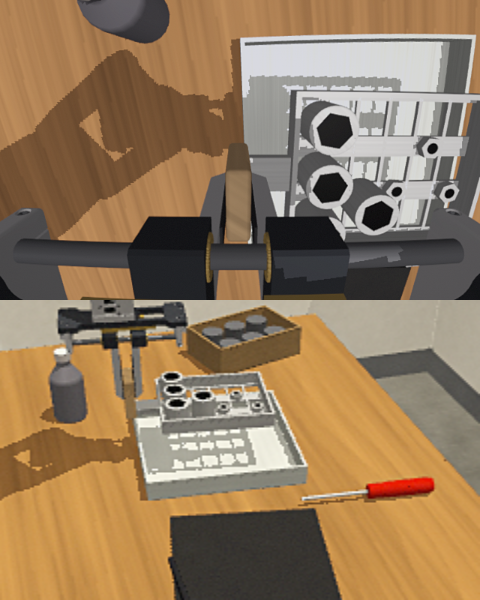

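The sieve hangs level over the tray with all three nuts still in it. I lower it and start shaking.

```bash
python3 -m handwheel '[{"slide":[0,0,0.8],"rotation":[0,0,0],"fingers":-1},{"slide":[0,0,2],"rotation":[0,0,0],"fingers":-1},{"slide":[0,0,3.2],"rotation":[0,0,0],"fingers":-1},{"slide":[0,0,3.7],"rotation":[0,0,0],"fingers":-1},{"slide":[0,0,3.7],"rotation":[0,0,0],"fingers":-1},{"slide":[0,0,3.7],"rotation":[0,0,0],"fingers":-1},{"slide":[0,0,3.7],"rotation":[0,0,0],"fingers":-1},{"slide":[0,0,3.7],"rotation":[0,0,0],"fingers":-1}]'
python3 -m handwheel '[{"slide":[1.2,0,0],"rotation":[0,0,0],"fingers":-1},{"slide":[-1.2,0,0],"rotation":[0,0,0],"fingers":-1},{"slide":[1.2,0,0],"rotation":[0,0,0],"fingers":-1},{"slide":[-1.2,0,0],"rotation":[0,0,0],"fingers":-1},{"slide":[1.2,0,0],"rotation":[0,0,0],"fingers":-1},{"slide":[-1.2,0,0],"rotation":[0,0,0],"fingers":-1},{"slide":[1.2,0,0],"rotation":[0,0,0],"fingers":-1},{"slide":[-1.2,0,0],"rotation":[0,0,0],"fingers":-1},{"slide":[0,0,0],"rotation":[0,0,0],"fingers":-1},{"slide":[0,0,0],"rotation":[0,0,0],"fingers":-1},{"slide":[0,0,0],"rotation":[0,0,0],"fingers":-1}]'
python3 - <<'E'
from h import *
im2=cam("wrist")[0]; im=cam("side")[0]
cv2.imwrite("pics/shake1.png",np.vstack([im2[100:330,300:640],cv2.resize(im[120:230,250:410],(340,230))]))
E
```

```text
time: 5.6
ee_pos: [0.4798, 0.3586, 0.0802]
tool_rot: [0.755, 0.655, 0.001, 0.0]
wrist_force: [-0.2, -0.4, -4.7]
gripper_width: 0.0157
time: 6.7
ee_pos: [0.4799, 0.3593, 0.0803]
tool_rot: [0.755, 0.656, 0.001, 0.0]
wrist_force: [0.4, -0.4, -3.6]
gripper_width: 0.0158
```

View pics/shake1.png

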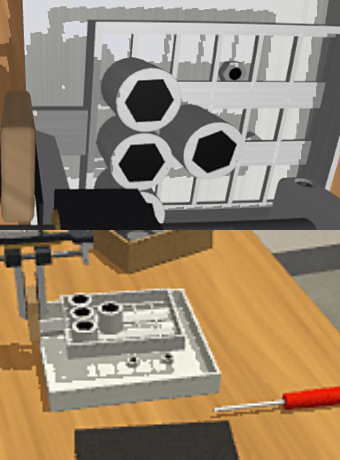

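Run:
```python
from h import *
im,d,K,D,T=cam("wrist"); P=cloud(d,K,D,T)
for (u,v) in [(533,172),(525,165),(540,178),(540,165),(552,238),(548,236),(560,236),(560,192)]:
    print(u,v,P[v,u].round(4),im[v,u])
cv2.imwrite("pics/c2.png",cv2.resize(im[130:300,400:640],None,fx=3,fy=3,interpolation=cv2.INTER_CUBIC))
```

```text
533 172 [0.6446 0.3642 0.0132] [7 8 7]
525 165 [0.6403 0.3696 0.0097] [79 78 80]
540 178 [0.6513 0.3583 0.0117] [133 134 135]
540 165 [0.65   0.3689 0.0133] [130 129 131]
552 238 [0.6626 0.3072 0.0133] [132 132 134]
548 236 [0.6593 0.3093 0.013 ] [81 81 81]
560 236 [0.676  0.3031 0.0041] [205 210 210]
560 192 [0.6397 0.3594 0.0514] [197 199 200]
```

View pics/c2.png

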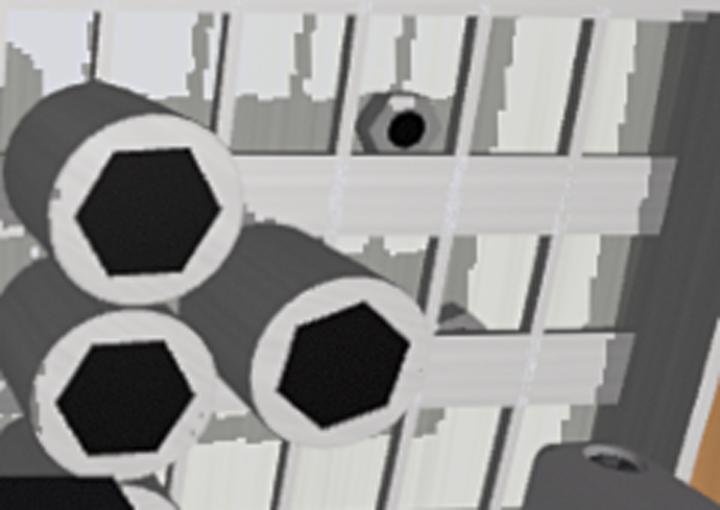

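Two of the nuts are at tray height (z ≈ 0.012). I lift the sieve and check the third one in the tray.

```bash
python3 -m handwheel '[{"slide":[0,0,-1],"rotation":[0,0,0],"fingers":-1},{"slide":[0,0,-3],"rotation":[0,0,0],"fingers":-1},{"slide":[0,0,-5],"rotation":[0,0,0],"fingers":-1},{"slide":[-0.5,0,-6],"rotation":[0,0,0],"fingers":-1},{"slide":[-1.5,0.1,-6],"rotation":[0,0,0],"fingers":-1},{"slide":[-3,0.2,-6],"rotation":[0,0,0],"fingers":-1},{"slide":[-5,0.3,-6],"rotation":[0,0,0],"fingers":-1},{"slide":[-7,0.4,-6],"rotation":[0,0,0],"fingers":-1},{"slide":[-8.5,0.4,-6],"rotation":[0,0,0],"fingers":-1},{"slide":[-9.5,0.4,-6],"rotation":[0,0,0],"fingers":-1},{"slide":[-10,0.5,-6],"rotation":[0,0,0],"fingers":-1},{"slide":[-10,0.5,-6],"rotation":[0,0,0],"fingers":-1}]'
python3 - <<'E'
from h import *
for n in ("wrist","scene","side"):
    im,d,K,D,T=cam(n); P=cloud(d,K,D,T)
    m=(P[...,2]>.006)&(P[...,2]<.02)&(abs(P[...,0]-.604)<.105)&(abs(P[...,1]-.34)<.105)
    k,l,st,ce=cv2.connectedComponentsWithStats(cv2.morphologyEx(m.astype(np.uint8),cv2.MORPH_CLOSE,np.ones((3,3))))
    for i in range(1,k):
        if st[i,4]>=5: 
            q=P[(l==i)&m]; print(n,st[i],q.mean(0).round(4),(q.max(0)-q.min(0)).round(3))
    if n=="wrist": a=im
    if n=="side": b=im
cv2.imwrite("pics/lift.png",np.vstack([cv2.resize(a,(480,300)),cv2.resize(b[120:280,220:476],(480,300),interpolation=cv2.INTER_CUBIC)]))
E
```

```text
time: 8.05
ee_pos: [0.4706, 0.2586, 0.1401]
tool_rot: [0.756, 0.655, 0.001, 0.0]
wrist_force: [0.2, -0.1, -4.2]
gripper_width: 0.0155
wrist [430   0   4   4   7] [0.5887 0.4044 0.0062] [0.003 0.002 0.   ]
wrist [470   0   5   5   9] [0.6229 0.3996 0.0061] [0.003 0.003 0.   ]
wrist [479   0   4   7  11] [0.6298 0.3989 0.0064] [0.003 0.005 0.001]
wrist [510   0   5   4   8] [0.659  0.3968 0.0064] [0.004 0.002 0.001]
wrist [555   0   3   2   6] [0.6987 0.3943 0.0062] [0.002 0.    0.   ]
wrist [460   3   5   4  13] [0.614  0.3993 0.0063] [0.003 0.003 0.001]
wrist [400   6   3   5   7] [0.5623 0.403  0.0061] [0.002 0.003 0.   ]
wrist [330   9   4   3   7] [0.5034 0.4087 0.0065] [0.003 0.001 0.001]
wrist [411   9   4   4   7] [0.5718 0.3999 0.0061] [0.003 0.002 0.   ]
wrist [500   9   6   6  10] [0.6501 0.3905 0.0063] [0.005 0.004 0.001]
wrist [537   9   7   4  10] [0.6835 0.3877 0.0062] [0.006 0.002 0.001]
wrist [350  10   9   5  18] [0.522  0.4053 0.0063] [0.007 0.004 0.001]
wrist [444  10   4   4   7] [0.599  0.3958 0.0064] [0.002 0.002 0.001]
wrist [492  10   4   4   6] [0.6417 0.3908 
[... 6778 characters left out ...]
 [324 235   5   5   8] [0.6583 0.2509 0.0066] [0.014 0.018 0.001]
scene [336 241   7   7  29] [0.6672 0.3036 0.0102] [0.024 0.022 0.007]
scene [357 246   9   9  32] [0.6494 0.3663 0.0097] [0.032 0.02  0.007]
scene [391 248   3   2   5] [0.5907 0.4402 0.0063] [0.008 0.005 0.001]
scene [382 250   8   5  14] [0.6187 0.4335 0.007 ] [0.023 0.012 0.003]
scene [366 255  17  14  68] [0.6708 0.423  0.007 ] [0.065 0.026 0.003]
side [323 157   5   4  11] [0.6983 0.436  0.0073] [0.014 0.02  0.002]
side [323 165   5   4   8] [0.6829 0.3878 0.0074] [0.008 0.021 0.003]
side [314 166   6   3  15] [0.6555 0.392  0.0071] [0.02  0.013 0.003]
side [273 175  73  21 501] [0.5991 0.2978 0.0075] [0.209 0.126 0.009]
```

View pics/lift.png

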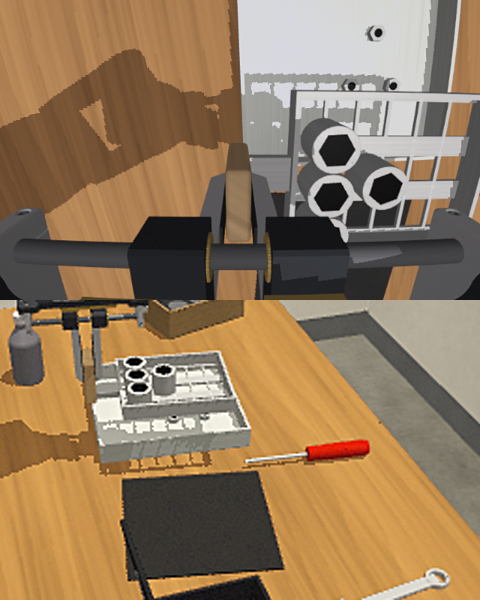

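All three nuts are in the tray, at (0.645, 0.363), (0.612, 0.309) and (0.663, 0.302). Now I take the sieve back to the mat.

```bash
python3 -m handwheel '[{"slide":[-0.5,0,0],"rotation":[0,0,0],"fingers":-1},{"slide":[-1.5,0.1,0],"rotation":[0,0,0],"fingers":-1},{"slide":[-3.5,0.2,0],"rotation":[0,0,0],"fingers":-1},{"slide":[-6,0.3,0],"rotation":[0,0,0],"fingers":-1},{"slide":[-9,0.5,0],"rotation":[0,0,0],"fingers":-1},{"slide":[-12,0.7,0],"rotation":[0,0,0],"fingers":-1},{"slide":[-14.5,0.8,0],"rotation":[0,0,0],"fingers":-1},{"slide":[-16.5,0.9,0],"rotation":[0,0,0],"fingers":-1},{"slide":[-17.8,1,0],"rotation":[0,0,0],"fingers":-1},{"slide":[-18.3,1,0],"rotation":[0,0,0],"fingers":-1},{"slide":[-18.3,1,0],"rotation":[0,0,0],"fingers":-1}]'
python3 -m handwheel '[{"slide":[0,0,2],"rotation":[0,0,0],"fingers":-1},{"slide":[0,0,4],"rotation":[0,0,0],"fingers":-1},{"slide":[0,0,6],"rotation":[0,0,0],"fingers":-1},{"slide":[0,0,7.5],"rotation":[0,0,0],"fingers":-1},{"slide":[0,0,8.5],"rotation":[0,0,0],"fingers":-1},{"slide":[0,0,9.3],"rotation":[0,0,0],"fingers":-1},{"slide":[0,0,9.9],"rotation":[0,0,0],"fingers":-1},{"slide":[0,0,10.2],"rotation":[0,0,0],"fingers":-1},{"slide":[0,0,10.2],"rotation":[0,0,0],"fingers":-1},{"slide":[0,0,10.2],"rotation":[0,0,0],"fingers":-1}]'
```

```text
time: 9.3
ee_pos: [0.4547, 0.0767, 0.14]
tool_rot: [0.755, 0.655, 0.001, 0.0]
wrist_force: [-0.5, 0.1, -3.8]
gripper_width: 0.0157
time: 10.3
ee_pos: [0.4552, 0.0767, 0.0383]
tool_rot: [0.755, 0.655, 0.001, 0.001]
wrist_force: [-0.7, -0.4, -3.2]
gripper_width: 0.0159
```

```bash
python3 -m handwheel '[{"slide":[0,0,0.1],"rotation":[0,0,0],"fingers":-1},{"slide":[0,0,0.1],"rotation":[0,0,0],"fingers":0},{"slide":[0,0,0.1],"rotation":[0,0,0],"fingers":0},{"slide":[0,0,0.1],"rotation":[0,0,0],"fingers":0},{"slide":[0,0,0.1],"rotation":[0,0,0],"fingers":0},{"slide":[0,0,-3],"rotation":[0,0,0],"fingers":0},{"slide":[0,0,-7],"rotation":[0,0,0],"fingers":0},{"slide":[-2,3.5,-11],"rotation":[0,0,0],"fingers":0},{"slide":[-4,7,-14],"rotation":[0,0,0],"fingers":0},{"slide":[-6.3,10.5,-17],"rotation":[0,0,-8],"fingers":0},{"slide":[-6.3,10.5,-17],"rotation":[0,0,-8],"fingers":0},{"slide":[-6.3,10.5,-17],"rotation":[0,0,-8],"fingers":0}]'
cat > sock.py <<'E'
from h import *
def sockets(zt=None):
    im,d,K,D,T=cam("wrist"); P=cloud(d,K,D,T)
    m=(P[...,2]>.036)&(P[...,2]<.052)&(abs(P[...,0]-.58)<.12)&(abs(P[...,1]-.06)<.12)
    # fill bores: use top face outlines
    mm=cv2.morphologyEx(m.astype(np.uint8),cv2.MORPH_OPEN,np.ones((3,3)))
    cs,_=cv2.findContours(mm,cv2.RETR_EXTERNAL,cv2.CHAIN_APPROX_NONE)
    return im,P,(K,D,T),mm,[c for c in cs if cv2.contourArea(c)>150]
if __name__=="__main__":
    im,P,cal,mm,cs=sockets()
    for c in cs:
        (u,v),r=cv2.minEnclosingCircle(c); q=on_plane([[u,v]],.044,*cal)[0]; e=on_plane([[u+r,v]],.044,*cal)[0]
        print("px",round(u),round(v),"rad mm",round(1000*np.linalg.norm(e-q),1),"xy",q[:2].round(4),"area",cv2.contourArea(c))
    br=(im.min(2)>110)&(P[...,2]>.023)&(P[...,2]<.033)&(abs(P[...,0]-.58)<.12)&(abs(P[...,1]-.06)<.11)
    p=P[br]
    r=cv2.minAreaRect(p[:,:2].astype(np.float32)*1000); print("sieve",len(p),r,np.percentile(p[:,2],[5,50,95]))
    print(robot.observe()["ee_pos"],robot.observe()["time"])
    import time; cv2.imwrite(f"pics/sock{int(time.time())}.png",im); print(int(time.time()))
E
python3 sock.py; ls pics
```

```text
time: 11.5
ee_pos: [0.5503, -0.0012, 0.2087]
tool_rot: [0.709, 0.705, 0.001, 0.001]
wrist_force: [-0.3, -0.5, -0.6]
gripper_width: 0.0474
px 331 120 rad mm 18.3 xy [0.564  0.0595] area 1005.5
px 290 118 rad mm 55.0 xy [0.5228 0.0609] area 3033.5
sieve 2846 ((562.7164306640625, 61.210235595703125), (136.9100341796875, 202.2175750732422), 81.93142700195312) [0.02439405 0.02858798 0.03001829]
[ 5.49282637e-01 -4.64171472e-04  2.07717683e-01] 11.55
1796439683
c2.png
crop.png
lift.png
over.png
scene0.npz
scene0.png
shake1.png
side0.npz
side0.png
sock1796439683.png
top.png
wrist0.npz
wrist0.png
```

```bash
python3 -c "
import cv2;im=cv2.imread('pics/sock1796439683.png');cv2.imwrite('pics/s1.png',cv2.resize(im[20:240,190:450],None,fx=2.6,fy=2.6,interpolation=2))"
```

```text
(no output)
```

View pics/s1.png

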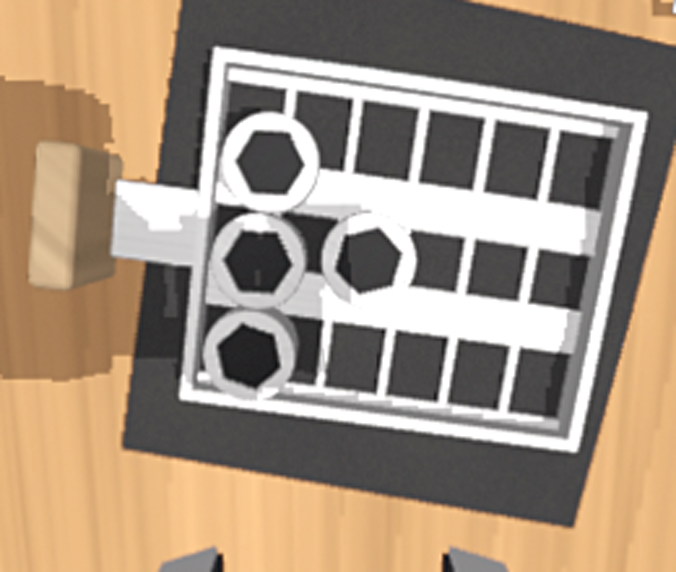

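Nuts all out, and the sieve sits flat near the middle of the mat. Sockets (full-image px): A (294,82), B (289,121), C (286,156), D (332,120). I refine their centres from the top-face points.

```bash
cat > ctr.py <<'E'
from h import *
import sys,json
# usage: ctr.py '[[u,v],..]' top_z -> centres of socket top faces and slides (cm) from the present pose
im,d,K,D,T=cam("wrist"); P=cloud(d,K,D,T); s=robot.observe()
M=R.from_quat(s["tool_rot"]).as_matrix(); zt=float(sys.argv[2])
print("tcp",s["ee_pos"].round(4),"x axis",M[:,0].round(3),"y axis",M[:,1].round(3),"t",s["time"])
for uv in json.loads(sys.argv[1]):
    c=on_plane([uv],zt,K,D,T)[0]
    for _ in range(6):
        m=(abs(P[...,2]-zt)<.005)&(np.hypot(P[...,0]-c[0],P[...,1]-c[1])<.0195)
        p=P[m]; (x,y),r=cv2.minEnclosingCircle(p[:,:2].astype(np.float32)*1000); c=np.array([x/1000,y/1000,zt])
    print(uv,len(p),"centre",c.round(4),"r",round(r,1),"z",np.median(p[:,2]).round(4),"slide cm",(M.T@(c-s["ee_pos"])*100).round(2))
E
python3 ctr.py '[[293.8,82.3],[288.8,120.8],[286.2,155.8],[331.9,119.6]]' 0.044
```

```text
tcp [ 0.5488 -0.      0.2074] x axis [0.003 1.    0.001] y axis [ 1.    -0.003  0.001] t 11.6
[293.8, 82.3] 1155 centre [0.5266 0.0937 0.044 ] r 19.4 z 0.0448 slide cm [ 9.35 -2.27 16.35]
[288.8, 120.8] 1083 centre [0.5212 0.0595 0.044 ] r 19.4 z 0.0448 slide cm [ 5.93 -2.8  16.34]
[286.2, 155.8] 1021 centre [0.5175 0.0249 0.044 ] r 19.4 z 0.0449 slide cm [ 2.46 -3.15 16.34]
[331.9, 119.6] 1068 centre [0.564  0.0592 0.044 ] r 18.1 z 0.0448 slide cm [ 5.91  1.49 16.35]
```

```bash
python3 -m handwheel '[{"slide":[3,0.7,0],"rotation":[0,0,8.5],"fingers":0.2},{"slide":[5.9,1.5,0],"rotation":[0,0,17],"fingers":0.2},{"slide":[5.9,1.5,2],"rotation":[0,0,25.5],"fingers":0.2},{"slide":[5.9,1.5,4],"rotation":[0,0,34],"fingers":0.2},{"slide":[5.9,1.5,6],"rotation":[0,0,42.5],"fingers":0.2},{"slide":[5.9,1.5,8],"rotation":[0,0,51],"fingers":0.2},{"slide":[5.9,1.5,10],"rotation":[0,0,59.5],"fingers":0.2},{"slide":[5.9,1.5,11],"rotation":[0,0,68],"fingers":0.2},{"slide":[5.9,1.5,11],"rotation":[0,0,76.5],"fingers":0.2},{"slide":[5.9,1.5,11],"rotation":[0,0,85],"fingers":0.2},{"slide":[5.9,1.5,11],"rotation":[0,0,90],"fingers":0.2},{"slide":[5.9,1.5,11],"rotation":[0,0,90],"fingers":0.2}]' 25
```

```text
time: 12.8
ee_pos: [0.5629, 0.0599, 0.0966]
tool_rot: [1.0, -0.002, -0.0, -0.0]
wrist_force: [-0.4, 0.2, 0.2]
gripper_width: 0.0563
```

```bash
python3 -m handwheel '[{"slide":[0.1,0,3],"rotation":[0,0,0],"fingers":0.2},{"slide":[0.1,0,5.5],"rotation":[0,0,0],"fingers":0.2},{"slide":[0.1,0,6.6],"rotation":[0,0,0],"fingers":0.2},{"slide":[0.1,0,6.6],"rotation":[0,0,0],"fingers":0.2},{"slide":[0.1,0,6.6],"rotation":[0,0,0],"fingers":-1},{"slide":[0.1,0,6.6],"rotation":[0,0,0],"fingers":-1},{"slide":[0.1,0,6.6],"rotation":[0,0,0],"fingers":-1},{"slide":[0.1,0,6.6],"rotation":[0,0,0],"fingers":-1},{"slide":[0.1,0,5],"rotation":[0,0,0],"fingers":-1},{"slide":[0,0,1],"rotation":[0,0,0],"fingers":-1},{"slide":[0,0,-3],"rotation":[0,0,0],"fingers":-1},{"slide":[0,0,-3],"rotation":[0,0,0],"fingers":-1}]'
python3 -m handwheel '[{"slide":[0,4,0],"rotation":[0,0,0],"fingers":-1},{"slide":[-0.2,8.5,0],"rotation":[0,0,0],"fingers":-1},{"slide":[-0.5,13,0],"rotation":[0,0,0],"fingers":-1},{"slide":[-0.8,17.5,0],"rotation":[0,0,0],"fingers":-1},{"slide":[-0.8,21,0],"rotation":[0,0,0],"fingers":-1},{"slide":[-0.8,22.5,0],"rotation":[0,0,0],"fingers":-1},{"slide":[-0.8,22.5,0],"rotation":[0,0,0],"fingers":-1},{"slide":[-0.8,22.5,4],"rotation":[0,0,0],"fingers":-1},{"slide":[-0.8,22.5,7],"rotation":[0,0,0],"fingers":-1},{"slide":[-0.8,22.5,9],"rotation":[0,0,0],"fingers":-1},{"slide":[-0.8,22.5,9],"rotation":[0,0,0],"fingers":-1}]'
```

```text
time: 14.0
ee_pos: [0.5652, 0.06, 0.1322]
tool_rot: [1.0, -0.002, 0.004, -0.001]
wrist_force: [1.0, 0.1, -0.5]
gripper_width: 0.0351
time: 15.1
ee_pos: [0.5556, -0.1627, 0.039]
tool_rot: [1.0, -0.001, 0.002, -0.002]
wrist_force: [-0.0, 0.3, -0.2]
gripper_width: 0.0351
```

```bash
python3 -m handwheel '[{"slide":[0,0,0.8],"rotation":[0,0,0],"fingers":-1},{"slide":[0,0,0.8],"rotation":[0,0,0],"fingers":0},{"slide":[0,0,0.8],"rotation":[0,0,0],"fingers":0},{"slide":[0,0,0.8],"rotation":[0,0,0],"fingers":0},{"slide":[0,0,-3],"rotation":[0,0,0],"fingers":0},{"slide":[0,0,-7],"rotation":[0,0,0],"fingers":0},{"slide":[0,0,-11],"rotation":[0,0,0],"fingers":0},{"slide":[0,-3,-15],"rotation":[0,0,-8],"fingers":0},{"slide":[0,-7,-17],"rotation":[0,0,-16],"fingers":0},{"slide":[0,-11,-17],"rotation":[0,0,-24],"fingers":0},{"slide":[0,-15,-17],"rotation":[0,0,-32],"fingers":0},{"slide":[0,-16,-17],"rotation":[0,0,-40],"fingers":0}]'
python3 -m handwheel '[{"slide":[0,0,0],"rotation":[0,0,-8],"fingers":0},{"slide":[0,0,0],"rotation":[0,0,-16],"fingers":0},{"slide":[0,0,0],"rotation":[0,0,-24],"fingers":0},{"slide":[0,0,0],"rotation":[0,0,-32],"fingers":0},{"slide":[0,0,0],"rotation":[0,0,-40],"fingers":0},{"slide":[0,0,0],"rotation":[0,0,-48],"fingers":0},{"slide":[0,0,0],"rotation":[0,0,-48],"fingers":0},{"slide":[0,0,0],"rotation":[0,0,-48],"fingers":0}]'
python3 sock.py
```

```text
time: 16.3
ee_pos: [0.5554, -0.0001, 0.2106]
tool_rot: [0.939, 0.345, 0.003, -0.001]
wrist_force: [-0.9, -0.1, -1.0]
gripper_width: 0.047
time: 17.1
ee_pos: [0.5555, -0.0001, 0.211]
tool_rot: [0.719, 0.695, 0.003, 0.001]
wrist_force: [-0.2, 0.1, 0.3]
gripper_width: 0.0467
px 282 140 rad mm 36.1 xy [0.5212 0.0417] area 1930.0
px 286 85 rad mm 18.4 xy [0.5278 0.0955] area 1024.0
sieve 2747 ((562.8873901367188, 61.193077087402344), (136.87228393554688, 202.36351013183594), 81.96419525146484) [0.024377   0.02857733 0.03002288]
[ 5.55440568e-01 -1.21862765e-04  2.10849753e-01] 17.15
1796439801
```

```bash
python3 -m handwheel '[{"slide":[4,-1.5,3],"rotation":[0,0,3],"fingers":0.2},{"slide":[8,-3.1,6],"rotation":[0,0,6],"fingers":0.2},{"slide":[9.5,-3.1,10],"rotation":[0,0,6],"fingers":0.2},{"slide":[9.5,-3.1,14],"rotation":[0,0,6],"fingers":0.2},{"slide":[9.5,-3.1,14],"rotation":[0,0,6],"fingers":0.2},{"slide":[9.5,-3.1,16.5],"rotation":[0,0,6],"fingers":0.2},{"slide":[9.5,-3.1,17.9],"rotation":[0,0,6],"fingers":0.2},{"slide":[9.5,-3.1,17.9],"rotation":[0,0,6],"fingers":0.2}]'
python3 -m handwheel '[{"slide":[0,0,0],"rotation":[0,0,0],"fingers":-1},{"slide":[0,0,0],"rotation":[0,0,0],"fingers":-1},{"slide":[0,0,0],"rotation":[0,0,0],"fingers":-1},{"slide":[0,0,0],"rotation":[0,0,0],"fingers":-1},{"slide":[0,0,-2],"rotation":[0,0,0],"fingers":-1},{"slide":[0,0,-6],"rotation":[0,0,0],"fingers":-1},{"slide":[0,0,-10],"rotation":[0,0,0],"fingers":-1},{"slide":[0,0,-10],"rotation":[0,0,8],"fingers":-1},{"slide":[0,0,-10],"rotation":[0,0,16],"fingers":-1},{"slide":[0,0,-10],"rotation":[0,0,24],"fingers":-1},{"slide":[0,0,-10],"rotation":[0,0,32],"fingers":-1},{"slide":[0,0,-10],"rotation":[0,0,40],"fingers":-1}]'
```

```text
time: 17.95
ee_pos: [0.5283, 0.0961, 0.0318]
tool_rot: [0.755, 0.656, 0.002, -0.0]
wrist_force: [-0.5, -1.8, 1.5]
gripper_width: 0.0566
time: 19.15
ee_pos: [0.5279, 0.0958, 0.132]
tool_rot: [0.935, 0.356, 0.002, -0.001]
wrist_force: [0.3, -0.7, -0.5]
gripper_width: 0.035
```

```bash
python3 -m handwheel '[{"slide":[-3,2.8,0],"rotation":[0,0,8.4],"fingers":-1},{"slide":[-6,5.6,0],"rotation":[0,0,16.8],"fingers":-1},{"slide":[-9,8.5,0],"rotation":[0,0,25],"fingers":-1},{"slide":[-12,11.3,0],"rotation":[0,0,33.5],"fingers":-1},{"slide":[-15,14.1,0],"rotation":[0,0,41.7],"fingers":-1},{"slide":[-17.5,16.5,0],"rotation":[0,0,41.7],"fingers":-1},{"slide":[-19.1,18,0],"rotation":[0,0,41.7],"fingers":-1},{"slide":[-19.1,18,0],"rotation":[0,0,41.7],"fingers":-1},{"slide":[-19.1,18,4],"rotation":[0,0,41.7],"fingers":-1},{"slide":[-19.1,18,7],"rotation":[0,0,41.7],"fingers":-1},{"slide":[-19.1,18,9],"rotation":[0,0,41.7],"fingers":-1},{"slide":[-19.1,18,9],"rotation":[0,0,41.7],"fingers":-1}]'
```

```text
time: 20.35
ee_pos: [0.5039, -0.1639, 0.0388]
tool_rot: [1.0, -0.0, -0.0, -0.003]
wrist_force: [0.3, 0.6, -0.7]
gripper_width: 0.0349
```

```bash
python3 -m handwheel '[{"slide":[0,0,0.8],"rotation":[0,0,0],"fingers":-1},{"slide":[0,0,0.8],"rotation":[0,0,0],"fingers":0},{"slide":[0,0,0.8],"rotation":[0,0,0],"fingers":0},{"slide":[0,0,0.8],"rotation":[0,0,0],"fingers":0},{"slide":[0,0,-3],"rotation":[0,0,0],"fingers":0},{"slide":[0,0,-7],"rotation":[0,0,0],"fingers":0},{"slide":[0,0,-11],"rotation":[0,0,0],"fingers":0},{"slide":[2,-3,-15],"rotation":[0,0,-8],"fingers":0},{"slide":[5,-7,-17],"rotation":[0,0,-16],"fingers":0},{"slide":[5,-11,-17],"rotation":[0,0,-24],"fingers":0},{"slide":[5,-15,-17],"rotation":[0,0,-32],"fingers":0},{"slide":[5,-16.4,-17],"rotation":[0,0,-40],"fingers":0}]'
python3 -m handwheel '[{"slide":[0,0,0],"rotation":[0,0,-8],"fingers":0},{"slide":[0,0,0],"rotation":[0,0,-16],"fingers":0},{"slide":[0,0,0],"rotation":[0,0,-24],"fingers":0},{"slide":[0,0,0],"rotation":[0,0,-32],"fingers":0},{"slide":[0,0,0],"rotation":[0,0,-42],"fingers":0},{"slide":[0,0,0],"rotation":[0,0,-42],"fingers":0},{"slide":[0,0,0],"rotation":[0,0,-42],"fingers":0}]'
python3 sock.py
```

```text
time: 21.55
ee_pos: [0.554, 0.0023, 0.2105]
tool_rot: [0.938, 0.346, 0.001, -0.003]
wrist_force: [-0.2, -0.0, 0.1]
gripper_width: 0.047
time: 22.25
ee_pos: [0.554, 0.0023, 0.2109]
tool_rot: [0.753, 0.658, 0.002, -0.002]
wrist_force: [-0.1, 0.0, 0.4]
gripper_width: 0.0473
px 318 164 rad mm 21.6 xy [0.5557 0.0192] area 861.5
px 279 129 rad mm 18.2 xy [0.5222 0.0593] area 979.5
sieve 2823 ((562.882080078125, 60.825347900390625), (136.6215362548828, 202.0144805908203), 82.09671020507812) [0.02425267 0.0285453  0.03017977]
[0.55401254 0.00231143 0.21077465] 22.3
1796439852
```

One socket has moved (C), so I look.

```bash
python3 -c "
import cv2;im=cv2.imread('pics/sock1796439852.png');cv2.imwrite('pics/s2.png',cv2.resize(im[20:260,190:450],None,fx=2.4,fy=2.4,interpolation=2))"
```

```text
(no output)
```

View pics/s2.png

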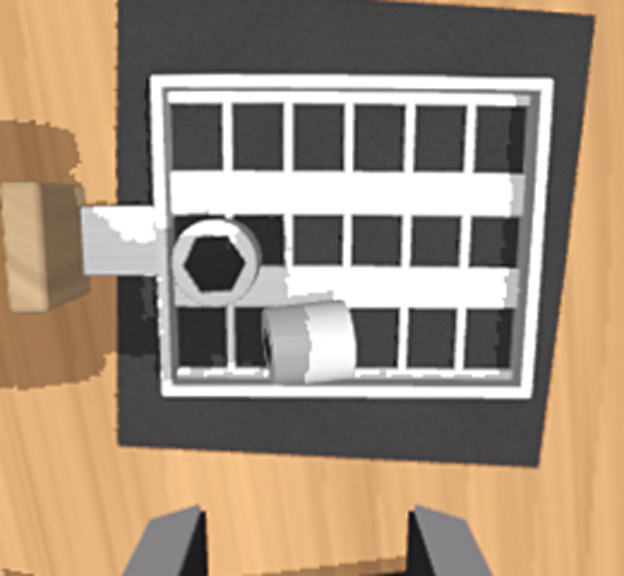

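```bash
python3 -m handwheel '[{"slide":[3,-2,4],"rotation":[0,0,0],"fingers":0.2},{"slide":[5.2,-3.9,8],"rotation":[0,0,0],"fingers":0.2},{"slide":[5.2,-3.9,12],"rotation":[0,0,0],"fingers":0.2},{"slide":[5.2,-3.9,14],"rotation":[0,0,0],"fingers":0.2},{"slide":[5.2,-3.9,16.5],"rotation":[0,0,0],"fingers":0.2},{"slide":[5.2,-3.9,17.9],"rotation":[0,0,0],"fingers":0.2},{"slide":[5.2,-3.9,17.9],"rotation":[0,0,0],"fingers":0.2}]'
python3 -m handwheel '[{"slide":[0,0,0],"rotation":[0,0,0],"fingers":-1},{"slide":[0,0,0],"rotation":[0,0,0],"fingers":-1},{"slide":[0,0,0],"rotation":[0,0,0],"fingers":-1},{"slide":[0,0,0],"rotation":[0,0,0],"fingers":-1},{"slide":[0,0,-2],"rotation":[0,0,0],"fingers":-1},{"slide":[0,0,-6],"rotation":[0,0,0],"fingers":-1},{"slide":[0,0,-10],"rotation":[0,0,0],"fingers":-1},{"slide":[0,0,-10],"rotation":[0,0,8],"fingers":-1},{"slide":[0,0,-10],"rotation":[0,0,16],"fingers":-1},{"slide":[0,0,-10],"rotation":[0,0,24],"fingers":-1},{"slide":[0,0,-10],"rotation":[0,0,32],"fingers":-1},{"slide":[0,0,-10],"rotation":[0,0,40],"fingers":-1}]'
```

```text
time: 23.0
ee_pos: [0.5218, 0.06, 0.0307]
tool_rot: [0.754, 0.657, 0.001, -0.003]
wrist_force: [-0.1, 0.3, 1.1]
gripper_width: 0.0566
time: 24.2
ee_pos: [0.5219, 0.0595, 0.131]
tool_rot: [0.934, 0.357, 0.0, -0.003]
wrist_force: [0.0, 0.2, -1.0]
gripper_width: 0.0354
```

```bash
python3 -m handwheel '[{"slide":[-2.5,3.5,0],"rotation":[0,0,8.4],"fingers":-1},{"slide":[-5,7,0],"rotation":[0,0,16.8],"fingers":-1},{"slide":[-7.5,10.5,0],"rotation":[0,0,25],"fingers":-1},{"slide":[-10,14,0],"rotation":[0,0,33.5],"fingers":-1},{"slide":[-12.5,17.5,0],"rotation":[0,0,41.8],"fingers":-1},{"slide":[-15,21,0],"rotation":[0,0,41.8],"fingers":-1},{"slide":[-17.2,24,0],"rotation":[0,0,41.8],"fingers":-1},{"slide":[-17.8,24.9,0],"rotation":[0,0,41.8],"fingers":-1},{"slide":[-17.8,24.9,4],"rotation":[0,0,41.8],"fingers":-1},{"slide":[-17.8,24.9,7],"rotation":[0,0,41.8],"fingers":-1},{"slide":[-17.8,24.9,9],"rotation":[0,0,41.8],"fingers":-1},{"slide":[-17.8,24.9,9.8],"rotation":[0,0,41.8],"fingers":-1}]'
python3 -m handwheel '[{"slide":[0,0,0.2],"rotation":[0,0,0],"fingers":-1},{"slide":[0,0,0.2],"rotation":[0,0,0],"fingers":0},{"slide":[0,0,0.2],"rotation":[0,0,0],"fingers":0},{"slide":[0,0,0.2],"rotation":[0,0,0],"fingers":0},{"slide":[0,0,-3],"rotation":[0,0,0],"fingers":0},{"slide":[0,0,-7],"rotation":[0,0,0],"fingers":0},{"slide":[0,0,-11],"rotation":[0,0,0],"fingers":0},{"slide":[0,-3.5,-15],"rotation":[0,0,-8],"fingers":0},{"slide":[0,-8,-18],"rotation":[0,0,-16],"fingers":0},{"slide":[0,-12.5,-18],"rotation":[0,0,-24],"fingers":0},{"slide":[0,-17,-18],"rotation":[0,0,-32],"fingers":0},{"slide":[0,-21,-18],"rotation":[0,0,-40],"fingers":0}]'
python3 -m handwheel '[{"slide":[1,2,0],"rotation":[0,0,-8],"fingers":0},{"slide":[2,3,0],"rotation":[0,0,-16],"fingers":0},{"slide":[2,3,0],"rotation":[0,0,-24],"fingers":0},{"slide":[2,3,0],"rotation":[0,0,-32],"fingers":0},{"slide":[2,3,0],"rotation":[0,0,-42],"fingers":0},{"slide":[2,3,0],"rotation":[0,0,-42],"fingers":0},{"slide":[2,3,0],"rotation":[0,0,-42],"fingers":0}]'
python3 sock.py
```

```text
time: 25.4
ee_pos: [0.5543, -0.2432, 0.0294]
tool_rot: [1.0, 0.0, -0.002, -0.003]
wrist_force: [0.4, -0.1, -0.5]
gripper_width: 0.0347
time: 26.6
ee_pos: [0.5547, -0.0323, 0.2116]
tool_rot: [0.939, 0.345, -0.0, -0.004]
wrist_force: [0.5, -0.5, 0.2]
gripper_width: 0.0469
time: 27.3
ee_pos: [0.5893, -0.0421, 0.2117]
tool_rot: [0.753, 0.658, 0.001, -0.003]
wrist_force: [0.0, 0.2, 0.6]
gripper_width: 0.0468
px 278 126 rad mm 21.7 xy [0.5567 0.0184] area 930.0
px 174 78 rad mm 22.2 xy [0.4624 0.0791] area 222.0
sieve 2953 ((579.5826416015625, 59.202735900878906), (136.30267333984375, 168.28689575195312), 81.76966857910156) [0.02493277 0.02855021 0.03014074]
[ 0.5893043  -0.04209143  0.21160694] 27.35
1796439903
```

Run:
```python
from h import *
im,d,K,D,T=cam("wrist");P=cloud(d,K,D,T);s=robot.observe();M=R.from_quat(s["tool_rot"]).as_matrix()
m=(P[...,2]>.031)&(P[...,2]<.05)&(np.hypot(P[...,0]-.557,P[...,1]-.018)<.032)
p=P[m];r=cv2.minAreaRect(p[:,:2].astype(np.float32)*1000);print(len(p),r,p[:,2].max())
h=p[p[:,2]>.041];rh=cv2.minAreaRect(h[:,:2].astype(np.float32)*1000);print(len(h),rh)
c=np.array([rh[0][0]/1000,rh[0][1]/1000,.024]);print("slide",(M.T@(c-s["ee_pos"])*100).round(2),R.from_quat(s["tool_rot"]).as_euler("zyx",degrees=True))
a=np.deg2rad(-8.1);S=np.array([[np.cos(a),np.sin(a)],[-np.sin(a),np.cos(a)]]);print("in sieve",S@(c[:2]-[.5796,.0592]))
```

```text
1186 ((557.1533203125, 17.729665756225586), (35.473297119140625, 37.85193634033203), 87.40637969970703) 0.04688878668133345
542 ((556.8449096679688, 17.8640079498291), (34.47371292114258, 25.705915451049805), 1.0544453859329224)
slide [ 5.38 -3.97 18.81] [-8.21993139e+01 -1.46790195e-01 -1.79605931e+02]
in sieve [-0.01670379 -0.04412983]
```

```bash
python3 -m handwheel '[{"slide":[3,-2,4],"rotation":[0,0,-4],"fingers":0.2},{"slide":[5.4,-4,8],"rotation":[0,0,-7],"fingers":0.2},{"slide":[5.4,-4,12],"rotation":[0,0,-7],"fingers":0.2},{"slide":[5.4,-4,14],"rotation":[0,0,-7],"fingers":0.2},{"slide":[5.4,-4,16.5],"rotation":[0,0,-7],"fingers":0.2},{"slide":[5.4,-4,18.7],"rotation":[0,0,-7],"fingers":0.2},{"slide":[5.4,-4,18.7],"rotation":[0,0,-7],"fingers":0.2}]'
python3 -m handwheel '[{"slide":[0,0,0],"rotation":[0,0,0],"fingers":-1},{"slide":[0,0,0],"rotation":[0,0,0],"fingers":-1},{"slide":[0,0,0],"rotation":[0,0,0],"fingers":-1},{"slide":[0,0,0],"rotation":[0,0,0],"fingers":-1},{"slide":[0,0,-2],"rotation":[0,0,0],"fingers":-1},{"slide":[0,0,-6],"rotation":[0,0,0],"fingers":-1},{"slide":[0,0,-11],"rotation":[0,0,0],"fingers":-1},{"slide":[0,0,-11],"rotation":[0,0,8],"fingers":-1},{"slide":[0,0,-11],"rotation":[0,0,16],"fingers":-1},{"slide":[0,0,-11],"rotation":[0,0,24],"fingers":-1},{"slide":[0,0,-11],"rotation":[0,0,32],"fingers":-1},{"slide":[0,0,-11],"rotation":[0,0,40],"fingers":-1}]'
```

```text
time: 28.1
ee_pos: [0.555, 0.0182, 0.0227]
tool_rot: [0.713, 0.701, -0.0, -0.005]
wrist_force: [-0.1, -0.5, -0.3]
gripper_width: 0.0562
time: 29.3
ee_pos: [0.5558, 0.0174, 0.1331]
tool_rot: [0.911, 0.413, -0.002, -0.005]
wrist_force: [-0.5, 1.1, -1.5]
gripper_width: 0.0369
```

```bash
python3 -m handwheel '[{"slide":[-3,1.8,0],"rotation":[0,0,8.4],"fingers":-1},{"slide":[-6.5,3.8,0],"rotation":[0,0,16.8],"fingers":-1},{"slide":[-10,5.9,0],"rotation":[0,0,25],"fingers":-1},{"slide":[-14,8.2,0],"rotation":[0,0,33.5],"fingers":-1},{"slide":[-18,10.6,0],"rotation":[0,0,41.8],"fingers":-1},{"slide":[-22,12.9,0],"rotation":[0,0,48.8],"fingers":-1},{"slide":[-23.4,13.7,0],"rotation":[0,0,48.8],"fingers":-1},{"slide":[-23.4,13.7,0],"rotation":[0,0,48.8],"fingers":-1},{"slide":[-23.4,13.7,4],"rotation":[0,0,48.8],"fingers":-1},{"slide":[-23.4,13.7,7],"rotation":[0,0,48.8],"fingers":-1},{"slide":[-23.4,13.7,9.5],"rotation":[0,0,48.8],"fingers":-1},{"slide":[-23.4,13.7,10.7],"rotation":[0,0,48.8],"fingers":-1}]'
python3 -m handwheel '[{"slide":[0,0,0.3],"rotation":[0,0,0],"fingers":-1},{"slide":[0,0,0.3],"rotation":[0,0,0],"fingers":0},{"slide":[0,0,0.3],"rotation":[0,0,0],"fingers":0},{"slide":[0,0,0.3],"rotation":[0,0,0],"fingers":0},{"slide":[0,0,-3],"rotation":[0,0,0],"fingers":0},{"slide":[0,0,-7],"rotation":[0,0,0],"fingers":0},{"slide":[0,0,-11],"rotation":[0,0,0],"fingers":0},{"slide":[0,-3,-15],"rotation":[0,0,0],"fingers":0},{"slide":[2,-6,-19],"rotation":[0,0,0],"fingers":0},{"slide":[4,-10,-21],"rotation":[0,0,0],"fingers":0},{"slide":[6,-14,-21],"rotation":[0,0,0],"fingers":-1},{"slide":[6,-14,-21],"rotation":[0,0,0],"fingers":-1}]'
python3 - <<'E'
from h import *
im,d,K,D,T=cam("side");b=cam("wrist")[0]
cv2.imwrite("pics/case.png",np.vstack([cv2.resize(im[200:400,220:480],(520,400),interpolation=2)[:300],b[100:,60:580]]))
print(robot.observe()["ee_pos"],robot.observe()["tool_rot"])
E
```

```text
time: 30.5
ee_pos: [0.5033, -0.2461, 0.0227]
tool_rot: [1.0, 0.001, -0.004, -0.004]
wrist_force: [-1.2, 3.6, 8.9]
gripper_width: 0.0366
time: 31.7
ee_pos: [0.5666, -0.1035, 0.2345]
tool_rot: [1.0, 0.003, -0.003, -0.004]
wrist_force: [-0.6, -0.2, -0.6]
gripper_width: 0.0341
[ 0.56505127 -0.10712176  0.23347812] [ 0.99997955  0.00181546 -0.00445584 -0.00421333]
```

View pics/case.png

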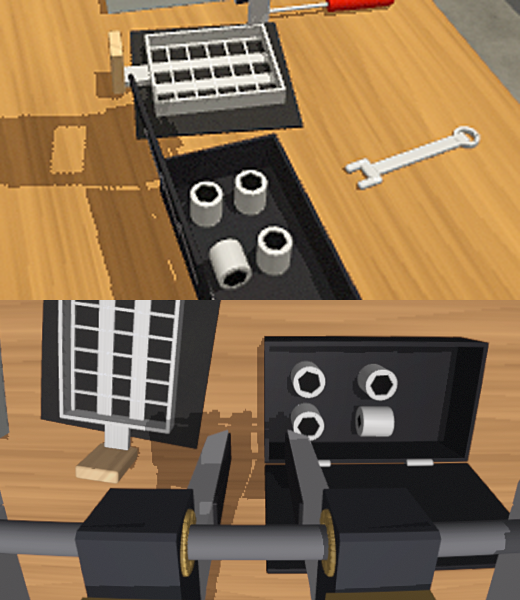

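All four sockets are in the case and the sieve is empty. Now I close the lid with shut fingers, pushing from behind its free edge.

```bash
python3 -m handwheel '[{"slide":[-3,2.5,0],"rotation":[0,0,0],"fingers":-1},{"slide":[-6,5,0],"rotation":[0,0,0],"fingers":-1},{"slide":[-9.5,7.5,0],"rotation":[0,0,0],"fingers":-1},{"slide":[-13,10,0],"rotation":[0,0,0],"fingers":-1},{"slide":[-17,12.3,0],"rotation":[0,0,0],"fingers":-1},{"slide":[-17,12.3,0],"rotation":[0,0,0],"fingers":-1},{"slide":[-17,12.3,0],"rotation":[0,0,0],"fingers":-1},{"slide":[-17,12.3,4],"rotation":[0,0,0],"fingers":-1},{"slide":[-17,12.3,7.1],"rotation":[0,0,0],"fingers":-1},{"slide":[-17,12.3,7.1],"rotation":[0,0,0],"fingers":-1}]'
```

```text
time: 32.8
ee_pos: [0.3939, -0.2288, 0.1597]
tool_rot: [1.0, 0.002, -0.007, -0.006]
wrist_force: [-0.6, 0.2, 1.3]
gripper_width: 0.0002
```

```bash
python3 -m handwheel '[{"slide":[2.5,0,-0.2],"rotation":[0,0,0],"fingers":-1},{"slide":[4,0,-0.2],"rotation":[0,0,0],"fingers":-1},{"slide":[5.5,0,-0.3],"rotation":[0,0,0],"fingers":-1},{"slide":[7.2,0,-0.4],"rotation":[0,0,0],"fingers":-1},{"slide":[9.2,0,0.1],"rotation":[0,0,0],"fingers":-1},{"slide":[10.9,0,0.7],"rotation":[0,0,0],"fingers":-1},{"slide":[12.5,0,1.7],"rotation":[0,0,0],"fingers":-1},{"slide":[13.9,0,3],"rotation":[0,0,0],"fingers":-1},{"slide":[13.9,0,3],"rotation":[0,0,0],"fingers":-1}]'
python3 - <<'E'
from h import *
im,d,K,D,T=cam("side");P=cloud(d,K,D,T)
m=(im.max(2)<80)&(P[...,2]>.07)&(P[...,2]<.25)&(P[...,0]>.4)&(P[...,0]<.62)&(((P[...,1]>-.36)&(P[...,1]<-.28))|((P[...,1]>-.18)&(P[...,1]<-.13)))
p=P[m];c=p.mean(0);v=np.linalg.svd(p-c,full_matrices=False)[2];print(len(p),c,v[2],"angle",np.degrees(np.arccos(abs(v[2][2]))),p.max(0))
cv2.imwrite("pics/lid1.png",im[120:400,200:520])
E
```

```text
time: 33.7
ee_pos: [0.5336, -0.2273, 0.1275]
tool_rot: [1.0, 0.003, -0.008, -0.006]
wrist_force: [-0.1, -0.0, 0.3]
gripper_width: 0.0005
2743 [ 0.52043084 -0.28298142  0.10828825] [ 0.67712651  0.02294154 -0.73550892] angle 42.649763047281056 [ 0.57317917 -0.13030361  0.24445663]
```

View pics/lid1.png

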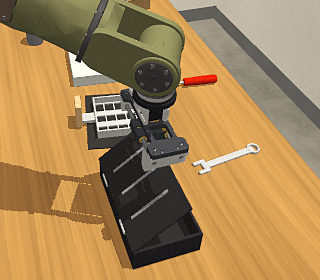

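```bash
python3 -m handwheel '[{"slide":[1.1,0,1.2],"rotation":[0,0,0],"fingers":-1},{"slide":[2,0,2.9],"rotation":[0,0,0],"fingers":-1},{"slide":[2.6,0,4.7],"rotation":[0,0,0],"fingers":-1},{"slide":[2.9,0,5.8],"rotation":[0,0,0],"fingers":-1},{"slide":[2.9,0,6.5],"rotation":[0,0,0],"fingers":-1},{"slide":[2.9,0,6.8],"rotation":[0,0,0],"fingers":-1},{"slide":[2.9,0,6.8],"rotation":[0,0,0],"fingers":-1}]'
```

```text
time: 34.45
ee_pos: [0.5611, -0.2265, 0.0613]
tool_rot: [1.0, 0.003, -0.007, -0.006]
wrist_force: [-2.2, 1.8, 4.6]
gripper_width: 0.0003
```

Force is only 4.6 N at z = 0.0613; I press a little more, watch the force, then retreat and check.

```bash
python3 -m handwheel '[{"slide":[0,0,0.2],"rotation":[0,0,0],"fingers":-1},{"slide":[0,0,0.3],"rotation":[0,0,0],"fingers":-1},{"slide":[0,0,0.3],"rotation":[0,0,0],"fingers":-1}]'
python3 -m handwheel '[{"slide":[0,0,-2],"rotation":[0,0,0],"fingers":-1},{"slide":[0,0,-6],"rotation":[0,0,0],"fingers":-1},{"slide":[0,0,-10],"rotation":[0,0,0],"fingers":-1},{"slide":[-3,-4,-14],"rotation":[0,0,0],"fingers":-1},{"slide":[-6,-8,-17],"rotation":[0,0,0],"fingers":-1},{"slide":[-9,-12,-20],"rotation":[0,0,0],"fingers":-1},{"slide":[-12,-16,-20],"rotation":[0,0,0],"fingers":-1},{"slide":[-15,-19,-20],"rotation":[0,0,0],"fingers":-1},{"slide":[-15,-19,-20],"rotation":[0,0,0],"fingers":-1},{"slide":[-15,-19,-20],"rotation":[0,0,0],"fingers":-1}]'
python3 - <<'E'
from h import *
im,d,K,D,T=cam("side");P=cloud(d,K,D,T)
m=(im.max(2)<80)&(P[...,2]>.045)&(P[...,2]<.09)&(P[...,0]>.47)&(P[...,0]<.597)&(P[...,1]>-.345)&(P[...,1]<-.12)
p=P[m];A=np.c_[p[:,:2],np.ones(len(p))];s=np.linalg.lstsq(A,p[:,2],rcond=None)[0];print("lid",len(p),"slope",s,"z pct",np.percentile(p[:,2],[2,50,98]))
im2,d2,K2,D2,T2=cam("scene");P2=cloud(d2,K2,D2,T2)
m=(im2.max(2)<80)&(P2[...,2]>.045)&(P2[...,2]<.09)&(P2[...,0]>.47)&(P2[...,0]<.597)&(P2[...,1]>-.345)&(P2[...,1]<-.12)
p=P2[m];A=np.c_[p[:,:2],np.ones(len(p))];print("scene lid",len(p),np.linalg.lstsq(A,p[:,2],rcond=None)[0],np.percentile(p[:,2],[2,50,98]))
b=(im.min(2)>120)&(P[...,2]>.02)&(P[...,2]<.034)&(abs(P[...,0]-.58)<.1)&(abs(P[...,1]-.06)<.09)
q=P[b];r=cv2.minAreaRect(q[:,:2].astype(np.float32)*1000);print("sieve",len(q),r,np.percentile(q[:,2],[5,50,95]))
cv2.imwrite("pics/final.png",np.vstack([im[100:400,150:550],im2[140:320,150:550]]))
E
```

```text
time: 34.75
ee_pos: [0.5611, -0.2266, 0.0611]
tool_rot: [1.0, 0.003, -0.006, -0.006]
wrist_force: [-7.6, 4.1, 18.0]
gripper_width: 0.0003
time: 35.75
ee_pos: [0.4114, -0.0384, 0.2668]
tool_rot: [1.0, 0.004, -0.005, -0.006]
wrist_force: [-0.3, -0.4, -0.1]
gripper_width: 0.0005
lid 5107 slope [ 0.0016437  -0.00142658  0.06051665] z pct [0.05923592 0.06172242 0.06439446]
scene lid 1037 [ 0.00309414 -0.0011962   0.0579435 ] [0.05585783 0.05979433 0.06377638]
sieve 314 ((572.0818481445312, 60.05372619628906), (140.07261657714844, 186.46522521972656), 82.37834930419922) [0.02106871 0.02829028 0.03097587]
```

View pics/final.png

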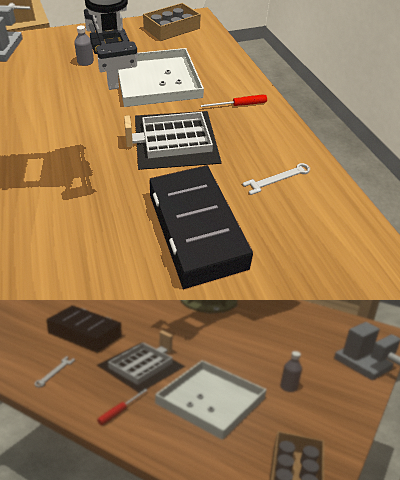

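Lid flat (slope under 0.004 rad), three nuts in the tray, sieve empty on the mat, bystanders untouched.

```bash
python3 -c "
from workcell import robot
print(robot.hand_in())"
```

```text
the job is handed in; nothing more can be done
None
```

The job is done and handed in, at about 36 s of the 210 s allowed. `hand_in` reports no verdict, so the result rests on my own checks below.

- **Nuts:** I gripped the sieve by its handle, held it level about 10 mm over the tray rim and shook it ±12 mm along its y. All three nuts dropped into the tray, and the last pictures show them there.
- **Sieve:** It is back on the mat. The wrist view put its centre at (0.580, 0.059), against (0.580, 0.058) for the mat, with a flat rim at 28 mm. The last side view fitted its outline less cleanly, 186 mm long and centred at 0.572. I put that down to depth noise, and it is still within the 50 mm limit.
- **Sockets:** All four are in the case, seen there before the lid was shut. One had been knocked over in the sieve partway through, so I re-measured it and gripped it by its end faces.
- **Lid:** I pushed it shut with closed fingers, ending at 18 N. It reads flat to under 0.004 rad in both fixed cameras, at a height of about 61 mm.
- **Bystanders and arm:** The wrench, bottle and screwdriver look unmoved in the pictures; I did not measure them. The arm ended about 0.27 m up, clear of everything.

No check failed.

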